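# Unlock the instrument case with the key that fits

### The job

Three lock keys stand in the metal stand; one of them fits the long narrow slot of the cam lock on top of the grey instrument case: the one whose black grip is a long narrow bar, not the round or the square one. Push that key fully home in the slot, turn it clockwise (seen from above) to its stop so that the latch tongue swings out of its keeper, then pull the key out and leave it in the open grey tray. Leave the other two keys standing in the stand and the latch unlocked.

Things in the scene. Friction and masses are not known exactly. Their poses are not given: they have to be found in the camera images.
- key_bar: The key that fits, upright in one of the stand's holes. Origin: centre of its steel collar's underside; z up to the grip. Below: flat blade 24 mm long, 16 wide along y, 4.5 thick along x (last 5 mm 12 x 3, edge rounded). Above: collar 26 mm wide, z 0 to 4; shank 11 mm wide to z 18; black bar grip z 18 to 44, 44 long (y), 12 thick (x). About 80 g. Lift it 30 mm or more to clear the stand.
- key_round: Does not fit: same key with a round black grip 28 mm in diameter and a round bit of 12 mm. Origin at the underside of its collar. Leave it standing in the stand.
- key_square: Does not fit: same key with a square black grip 24 x 24 mm and a square bit of 11.5 mm. Origin at the underside of its collar. Leave it standing in the stand.
- stand: Fixed dark steel block 44 x 170 x 32 mm (x, y, z), origin at the centre of its underside; three holes in a row along its y, 60 mm apart, one key in each, collar resting on its top. The bar key's grip points along the row within about 15 degrees.
- lock_slot (a point): Centre of the keyhole at the lock's flat top, 60 mm above the bench. z up, y along the slot; turns with the lock. Slot 20 mm long (y), 7 wide (x), 3 mm chamfer, 28 deep. The key goes straight down, blade along the slot (either way round), until its collar rests on the lock's top: its origin is then at this point.
- lock (a joint): Angle of the cam lock in rad: 0 to 0.1 (locked) at the start, grows as it is turned clockwise seen from above, stop at 1.1 (63 degrees). Light friction (0.05 N m), no spring: it stays where it is left. The blade has about 0.16 rad of play in the slot.
- tray: Fixed open grey tray 150 x 170 x 25 mm (x, y, z), walls and floor about 4 to 5 mm thick, origin at the centre of its underside. The key may be let go upright with its tip at the tray's floor near the middle and will topple over in the tray.
- key_bar_grip (a point): Middle of the bar key's black grip, 31 mm above the key's origin, axes as the key's: pinch it here from above, across the 12 mm thickness (along x).
- case: Fixed grey case 134 x 184 mm, origin at the centre of its underside, lid 50 mm high; the lock rises 10 mm from the middle of the lid. The lock's steel tongue, 58 mm from the axis, points along the slot point's x, its end under a keeper that rises 15 mm above the lid.
Mind the look-alikes: they are no part of the job. What is shaped like the key_bar but green is not meant.

How it is judged:
On the way, in this order (a step that is already met when the one before it is completed fails the run):
1. the bar key stands fully home in the slot of the still locked lock (distance between key_bar and lock_slot below 0.01 m and value of joint lock below 0.6 rad), for 0.1 s.
2. the lock is turned with the bar key in it (distance between key_bar and lock_slot below 0.012 m and value of joint lock above 0.75 rad), for 0.1 s.
At the end, for the whole second after the job is handed in: The lock stands at 0.75 rad or more; the bar key is at rest in the tray (its collar within the tray's outline and below 50 mm); the round and the square key stand within 15 mm of where they stood (value of joint lock above 0.75 rad and x of key_bar in the frame of tray between -0.075 and 0.075 m and y of key_bar in the frame of tray between -0.085 and 0.085 m and height (world z) of key_bar below 0.05 m and linear speed of key_bar below 0.03 m/s and distance of each of key_round, key_square from where it was at the start of the episode below 0.015 m); the robot touches nothing.
It also fails if it takes over 58 s, if anything falls off the work surface, if the arm or the gripper's body presses on something with over 40 N, if the wrist force passes 120 N, or if a joint passes its speed limit or range.

### The arm

A 7-joint arm with a two-finger parallel gripper is mounted at the origin on a cart in front of the work surface, level with it; the furniture and walls round the work are solid. World frame = base frame: x ahead of the robot, y to its left, z up, the work surface at z = 0. Lengths are in m, angles in rad, forces in N, time in s.
With the tool pointing down it reaches from about 0.4 to 0.75 m from the base axis. Payload 19.5 kg.
Tool frame: the origin (TCP) lies midway between the tips of the shut fingers; the grasp point (between the pads) lies 19 mm behind it; z points along the fingers, y is the direction in which the jaws open and shut (so a half turn about z gives the same grasp; the last joint's range is limited). The gripper opens to 85 mm and grips with 20 to 120 N. Pads are 22 mm wide; open, the fingers measure 114 mm over their backs; the gripper's body (76 mm by 85 mm) begins 54 mm behind the grasp point. The pads swing forward as they close: fully open they stand 13 mm farther back than shut.
Start: joints at [1.157, 0.707, -0.028, 1.485, 0.022, 0.951, -0.075], TCP at [0.209, -0.536, 0.231] pointing down, gripper open.
Joint ranges: [-2.71, 2.71], [-0.32, 2.16], [-1.57, 1.52], [0, 2.45], [-1.46, 4.6], [0, 2.02], [-2.83, 2.83]. Speed limits (rad/s): [1.89, 1.89, 2.57, 2.57, 3.01, 3.01, 3.01].

### API

Orientations are given as [roll, pitch, yaw] about the fixed x, y, z axes, in that order (R = Rz(yaw) Ry(pitch) Rx(roll)).
In Python, from station import arm gives the robot as it stands.
- The arm moves only by the tool step_arm, never from a script. Its argument "rows" is a list of rows, each an object of numbers: "grip": the opening, from -1 (shut) to 1 (fully open); "x", "y", "z": the shift along the tool's x, y, z in m; "wx", "wy", "wz": the turn, a rotation vector about the tool's x, y, z in rad. A call has 1 to 12 rows; each row is the pose to reach, as a shift and turn from the pose commanded when the call began, along the tool's axes at that moment; what a row does not reach only later rows make up. A row lasts 1/8 s, in which the tool goes at most 62.5 mm and 10.7 degrees, less where a joint would pass 70% of its speed; a pose out of reach is approached as far as the arm can. A call with a gripper value outside its range is refused whole. The fingers move at their own pace and stop on an object; the grip force is fixed at half the most. Time passes only in rows, so rows that repeat a pose let the fingers close. It gives the time, the measured TCP pose, the force and the opening at its end, in the units of the state.
- arm.state(): the state, without advancing time (a new reading comes with each control period).
- arm.camera(name): name is "scene" or "top" or "wrist"; returns a dict with "frame" (480x640x3 uint8, red, green, blue), "depth" (480x640 float32, m along the optical axis (not along the pixel's ray), 0 where there is no reading), "K" (3x3 intrinsics, pixels), "dist" ([k1, k2, p1, p2, k3] as OpenCV has them; the pictures are not rectified), "extrinsics" (4x4, takes a point from camera to world coordinates); the wrist camera has in their place "tool_from_camera" (4x4, takes a point from camera to tool coordinates, whose origin is the TCP and whose axes are the flange's). Camera axes: x right, y down, z forward; pixel columns grow to the right and rows downward; lengths in m; the calibration is good to about 2 mm. A picture is of the moment at which its call begins: read the wrist's pose just before it.
- arm.sign_off(): hands the job in, once; it reports no verdict.
The state is a dict: "clock": time; "q": joint angles; "dq": joint speeds; "tau": joint torques, N m; "position": TCP position; "tool_rot": TCP orientation; "ft_force": force on the tool from outside, world axes, zero at the start; "wrist_torque": the same for the moment, N m; "opening": opening from 0.0 (shut) to 1.0 (fully open).
Only numpy, scipy, OpenCV 4.12 (cv2) and the standard library are available. Lean on these libraries where they do the work, as an engineer would, in place of code of your own. Each camera call takes 0.05 s, during which the arm holds its last target. There are 200 camera calls.

## Working session

There is one attempt and no reset: what is moved stays moved. The work goes in short steps, Python scripts to look and compute and a tool call to move; the robot and the scene stay as the last step left them, time stands still between calls to the robot, and variables do not carry over. Pictures are saved under pics/ and viewed, about 8 in all and at most 12, crops included, and the job is handed in when it is done.

Besides the shell and the picture viewer there is one more tool, called after "Request:" by a JSON object that holds its "api" and its "payload", one argument or row to a line. step_arm: Moves the arm, as the interface text tells. Its arguments: {"type":"object","properties":{"rows":{"type":"array","items":{"type":"object","properties":{"grip":{"type":"number"},"x":{"type":"number"},"y":{"type":"number"},"z":{"type":"number"},"wx":{"type":"number"},"wy":{"type":"number"},"wz":{"type":"number"}}}}},"required":["rows"]}

```bash
mkdir -p pics
cat > h.py <<'E'
import numpy as np, cv2, json
from station import arm
def grab(n,save=None):
    c=arm.camera(n)
    if save: cv2.imwrite(f'pics/{save}.png',cv2.cvtColor(c['frame'],cv2.COLOR_RGB2BGR)); np.savez(f'pics/{save}.npz',**{k:np.array(v) for k,v in c.items()})
    return c
def ray(c,uv,E):
    p=cv2.undistortPoints(np.float32(uv).reshape(-1,1,2),np.array(c['K']),np.array(c['dist'])).reshape(-1,2)
    d=np.c_[p,np.ones(len(p))]@E[:3,:3].T
    return E[:3,3],d
def onplane(c,uv,z,E=None):
    E=np.array(c['extrinsics']) if E is None else E
    o,d=ray(c,uv,E); return o+d*((z-o[2])/d[:,2])[:,None]
E
python3 - <<'E'
from h import *
s=arm.state(); print({k:np.round(v,3).tolist() for k,v in s.items()})
for n in('scene','top'):
    c=grab(n,n); print(n,np.round(c['extrinsics'],3).tolist(),np.round(c['K'],0).tolist())
E
```

```text
{'clock': 0.0, 'q': [1.157, 0.707, -0.028, 1.485, 0.022, 0.951, -0.076], 'dq': [-0.001, -0.002, -0.001, 0.001, 0.002, -0.001, 0.001], 'tau': [0.0, -88.321, 1.234, -23.617, 0.017, 0.006, 0.0], 'position': [0.209, -0.535, 0.231], 'tool_rot': [-3.14, 0.0, 0.372], 'ft_force': [0.866, 0.518, 0.409], 'wrist_torque': [0.01, -0.022, -0.029], 'opening': 1.001}
scene [[-0.783, -0.354, 0.511, -0.067], [-0.621, 0.416, -0.664, 0.806], [0.022, -0.838, -0.546, 0.682], [0.0, 0.0, 0.0, 1.0]] [[562.0, 0.0, 321.0], [0.0, 562.0, 237.0], [0.0, 0.0, 1.0]]
top [[-0.002, -0.986, 0.168, 0.354], [-1.0, 0.003, 0.008, 0.037], [-0.008, -0.168, -0.986, 1.179], [0.0, 0.0, 0.0, 1.0]] [[449.0, 0.0, 316.0], [0.0, 449.0, 239.0], [0.0, 0.0, 1.0]]
```

View pics/top.png

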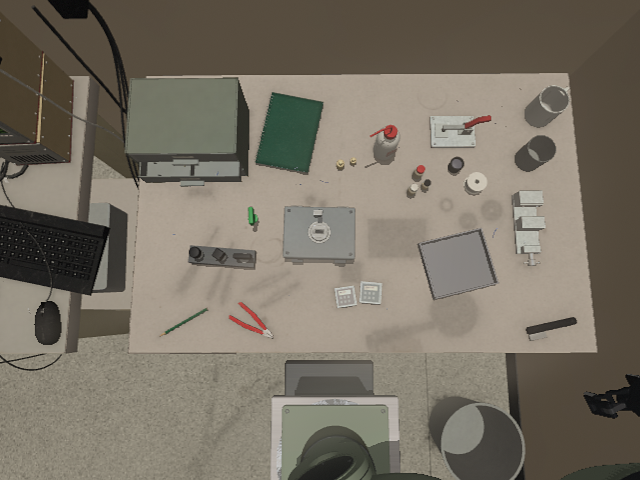

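View pics/scene.png

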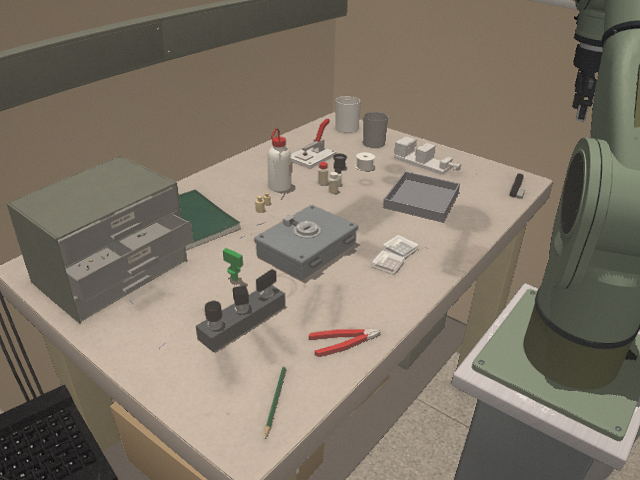

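Top view: the bar key is at about (245,257), the right end of the stand. The round and square keys are at (195,254) and (220,255). The lock is at (319,231) with its keeper at (318,213), and the tray is at (457,264). The green decoy at (252,215) stays untouched. The scene view agrees with this.

Run:
```python
from h import *
t=dict(np.load('pics/top.npz'))
P=lambda uv,z:np.round(onplane(t,uv,z),4).tolist()
print('bar grip z.076',P([[245,257]],.076)); print('sq,round',P([[220,255],[195,254]],.076))
print('lock',P([[319,231]],.06),'keeper',P([[318,213]],.065))
print('stand corners',P([[189,246],[256,249],[255,269],[188,265]],.032))
f=t['frame'];hsv=cv2.cvtColor(f,cv2.COLOR_RGB2HSV)
m=np.zeros(f.shape[:2],np.uint8); m[220:310,410:505]=((f[220:310,410:505].max(2)<140))*255
m=cv2.morphologyEx(m,cv2.MORPH_OPEN,np.ones((3,3)))
cs=max(cv2.findContours(m,0,2)[0],key=cv2.contourArea); r=cv2.minAreaRect(cs); print('tray',r,P(cv2.boxPoints(r),.025),P([r[0]],.025))
d=t['depth']; print(d[257,245],d[231,319],d[264,457])
```

```text
bar grip z.076 [[0.496, 0.2214, 0.076]]
sq,round [[0.5012, 0.2836, 0.076], [0.5039, 0.3459, 0.076]]
lock [[0.564, 0.0378, 0.06]] keeper [[0.6096, 0.0402, 0.065]]
stand corners [[0.5308, 0.3748, 0.032], [0.5224, 0.2008, 0.032], [0.4706, 0.2023, 0.032], [0.4814, 0.3751, 0.032]]
tray ((456.88238525390625, 263.5294189453125), (59.17869186401367, 69.36518096923828), 75.96376037597656) [[0.5374, -0.2142, 0.025], [0.5813, -0.3915, 0.025], [0.4317, -0.4185, 0.025], [0.3894, -0.2449, 0.025]] [[0.4841, -0.3172, 0.025]]
1.110918 1.1415055 1.1752012
```

```bash
cat >> h.py <<'E'
from scipy.spatial.transform import Rotation as R
def to(p,yaw=None):
    s=arm.state(); r=R.from_euler('xyz',s['tool_rot']); 
    d=r.inv().apply(np.array(p)-s['position'])
    out=dict(zip('xyz',np.round(d,4)))
    if yaw is not None: out.update(zip(('wx','wy','wz'),np.round((r.inv()*R.from_euler('xyz',[np.pi,0,yaw])).as_rotvec(),4)))
    return {k:float(v) for k,v in out.items()}
def wristE(c,s):
    T=np.eye(4);T[:3,:3]=R.from_euler('xyz',s['tool_rot']).as_matrix();T[:3,3]=s['position']
    return T@np.array(c['tool_from_camera'])
E
python3 - <<'E'
from h import *
c=arm.camera('wrist'); print(np.round(c['tool_from_camera'],3).tolist(),np.round(c['K'],0).tolist())
print(to([.5,.04,.28],np.pi/2))
E
```

```text
[[0.0, -0.959, -0.284, 0.074], [1.0, 0.0, 0.0, 0.001], [0.0, -0.284, 0.959, -0.142], [0.0, 0.0, 0.0, 1.0]] [[338.0, 0.0, 320.0], [0.0, 338.0, 241.0], [0.0, 0.0, 1.0]]
{'x': 0.4804, 'y': -0.4305, 'z': -0.0487, 'wx': -0.0008, 'wy': -0.0005, 'wz': -1.199}
```

```bash
python3 -c "
from h import *
print(to([.53,.14,.25],np.pi/2))"
```

```text
{'x': 0.5447, 'y': -0.5127, 'z': -0.0186, 'wx': -0.0008, 'wy': -0.0005, 'wz': -1.199}
```

Request:
{"api": "step_arm", "payload": {
  "rows": [
    {"x": 0.04,"y": -0.04,"z": -0.019,"wz": -0.09,"grip": 1},
    {"x": 0.08,"y": -0.075,"z": -0.019,"wz": -0.18,"grip": 1},
    {"x": 0.12,"y": -0.113,"z": -0.019,"wz": -0.27,"grip": 1},
    {"x": 0.16,"y": -0.15,"z": -0.019,"wz": -0.36,"grip": 1},
    {"x": 0.2,"y": -0.188,"z": -0.019,"wz": -0.45,"grip": 1},
    {"x": 0.24,"y": -0.226,"z": -0.019,"wz": -0.54,"grip": 1},
    {"x": 0.28,"y": -0.264,"z": -0.019,"wz": -0.63,"grip": 1},
    {"x": 0.32,"y": -0.301,"z": -0.019,"wz": -0.72,"grip": 1},
    {"x": 0.36,"y": -0.339,"z": -0.019,"wz": -0.81,"grip": 1},
    {"x": 0.4,"y": -0.377,"z": -0.019,"wz": -0.9,"grip": 1},
    {"x": 0.44,"y": -0.414,"z": -0.019,"wz": -0.99,"grip": 1},
    {"x": 0.48,"y": -0.452,"z": -0.019,"wz": -1.08,"grip": 1}
  ]
}}

```text
invalid input at $.rows[0]: expected keys grip, x, y, z, wx, wy, wz
```

```bash
python3 -c "
from h import *
print(to([.53,.14,.25],np.pi/2),arm.state()['q'])"
```

```text
{'x': 0.5447, 'y': -0.5127, 'z': -0.0186, 'wx': -0.0008, 'wy': -0.0005, 'wz': -1.199} [ 1.15731806  0.70694349 -0.02762428  1.48490551  0.02201055  0.95089366
 -0.07550203]
```

Request:
{"api": "step_arm", "payload": {
  "rows": [
    {"x": 0.13,"y": -0.12,"z": -0.019,"wx": 0,"wy": 0,"wz": -0.3,"grip": 1},
    {"x": 0.27,"y": -0.25,"z": -0.019,"wx": 0,"wy": 0,"wz": -0.6,"grip": 1},
    {"x": 0.27,"y": -0.25,"z": -0.019,"wx": 0,"wy": 0,"wz": -0.6,"grip": 1},
    {"x": 0.27,"y": -0.25,"z": -0.019,"wx": 0,"wy": 0,"wz": -0.6,"grip": 1},
    {"x": 0.545,"y": -0.513,"z": -0.019,"wx": 0,"wy": 0,"wz": -1.199,"grip": 1},
    {"x": 0.545,"y": -0.513,"z": -0.019,"wx": 0,"wy": 0,"wz": -1.199,"grip": 1},
    {"x": 0.545,"y": -0.513,"z": -0.019,"wx": 0,"wy": 0,"wz": -1.199,"grip": 1},
    {"x": 0.545,"y": -0.513,"z": -0.019,"wx": 0,"wy": 0,"wz": -1.199,"grip": 1},
    {"x": 0.545,"y": -0.513,"z": -0.019,"wx": 0,"wy": 0,"wz": -1.199,"grip": 1},
    {"x": 0.545,"y": -0.513,"z": -0.019,"wx": 0,"wy": 0,"wz": -1.199,"grip": 1},
    {"x": 0.545,"y": -0.513,"z": -0.019,"wx": 0,"wy": 0,"wz": -1.199,"grip": 1},
    {"x": 0.545,"y": -0.513,"z": -0.019,"wx": 0,"wy": 0,"wz": -1.199,"grip": 1}
  ]
}}

```text
clock: 1.65
position: [0.5309, 0.1422, 0.2503]
tool_rot: [-3.142, 0.0, 1.571]
ft_force: [1.4, -1.3, 0.7]
opening: 1.0
```

```bash
python3 -c "
from h import *
print(to([.53,.14,.25],np.pi/2),arm.state()['q'],arm.state()['dq'])"
```

```text
{'x': -0.0022, 'y': -0.0009, 'z': 0.0003, 'wx': -0.0, 'wy': 0.0002, 'wz': 0.0001} [-0.16288593  0.65526135 -0.29861195  1.54452208  0.21853863  0.97487536
 -0.52624517] [-0.82069171  0.44938305  0.0849693  -1.07139531 -0.01696495  0.60415635
 -0.55880394]
```

Run:
```python
from h import *
for i in range(4): arm.camera('wrist')
s=arm.state(); print(s['dq'].round(3) if hasattr(s['dq'],'round') else s['dq'],s['position'])
c=grab('wrist','w1'); np.savez('pics/w1.npz',E=wristE(c,s),frame=c['frame'],depth=c['depth'],K=c['K'],dist=c['dist'])
```

```text
[ 0.044 -0.022  0.014  0.028  0.002 -0.005  0.006] [0.53005233 0.14083603 0.24979952]
```

View pics/w1.png

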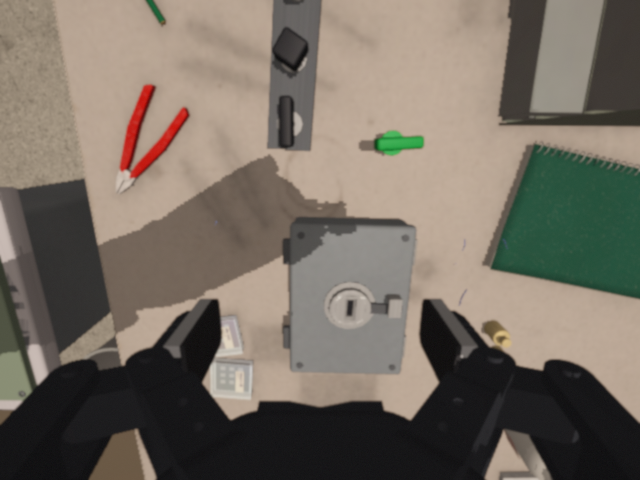

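Wrist view: the slot is the dark mark at (350,308), upright in the image, with the tongue and keeper to its right (+x). The bar grip is at (286,121), roughly along the row.

```bash
cat >> h.py <<'E'
def dark(c,E,box,z,thr,minA=20):
    x0,y0,x1,y1=box; g=cv2.cvtColor(c['frame'],cv2.COLOR_RGB2GRAY)[y0:y1,x0:x1]
    cs=[k for k in cv2.findContours((g<thr).astype(np.uint8),0,1)[0] if cv2.contourArea(k)>=minA]
    for k in sorted(cs,key=cv2.contourArea)[::-1][:3]:
        r=cv2.minAreaRect(k+np.array([x0,y0])); b=onplane(c,cv2.boxPoints(r),z,E)
        W=onplane(c,(k+np.array([x0,y0])).reshape(-1,2),z,E)[:,:2].astype(np.float32)
        m=cv2.minAreaRect(W)
        (w,h),a=m[1],m[2]
        a=a if w>h else a+90
        print('px',np.round(r[0],1),'world',np.round(m[0],4),'size mm',np.round(np.array(m[1])*1e3,1),'long axis deg from x',round(a,1))
E
python3 - <<'E'
from h import *
c=dict(np.load('pics/w1.npz'));E=c['E']
g=cv2.cvtColor(c['frame'],cv2.COLOR_RGB2GRAY)
print(g[295:322:2,340:362:2]); print(g[121,268:316:2],g[90:155:4,287])
for t in(30,45,60):
    dark(c,E,(272,85,310,155),.076,t)
    dark(c,E,(335,292,366,324),.06,t)
D=c['depth']
print(D[300:318:3,335],D[100:150:8,286],D[121,300])
# heights
def h(u,v):
    o,d=ray(c,[[u,v]],E); return np.round(o+d[0]*D[v,u],4)
print(h(286,121),h(286,105),h(300,140),h(320,350),h(340,310),h(394,306))
E
```

```text
[[181 175 170 164 160 158 158 162 168 169 174]
 [194 172 168 162 160 161 160 162 164 168 185]
 [174 167 164 150 137 138 138 144 147 164 173]
 [167 166 161 136  77  57  70 119 137 164 167]
 [166 166 160 131  64  41  64 120 139 165 168]
 [165 166 160 127  59  41  71 123 143 165 167]
 [165 165 159 124  52  41  76 128 151 165 168]
 [164 165 158 121  49  42  88 133 155 165 168]
 [166 165 155 111  45  43  96 136 157 165 168]
 [165 165 153 108  47  47 104 139 159 166 169]
 [165 165 153 116  85  83 118 141 160 166 168]
 [165 165 155 143 141 141 141 144 161 165 168]
 [167 166 158 154 154 151 146 148 162 167 172]
 [179 171 164 162 163 164 162 163 170 180 180]]
[125 104 105 105 117  98  46  45  55  66  72  52  42 135 177 180 177 129
 104 104 104 103 123 167] [103  96  65  71  71  70  69  70  69  69  68  68  69  69  41 129 170]
px [280.8 121.8] world [0.4968 0.2291] size mm [ 6.7 41.2] long axis deg from x 94.6
px [291.9 122. ] world [0.5066 0.2289] size mm [38.6  2.5] long axis deg from x 87.4
px [285.5 121.5] world [0.501  0.2293] size mm [42.8 13.2] long axis deg from x 88.8
px [349.5 307.5] world [0.5638 0.0396] size mm [ 3.3 15.7] long axis deg from x 91.5
[0.36561623 0.3673749  0.36706603 0.3693093  0.37042865 0.36951393] [0.29416934 0.29507184 0.29788408 0.29969504 0.30061084 0.3038107
 0.3470032 ] 0.33586174
[0.5014 0.2302 0.0758] [0.5017 0.2434 0.0761] [0.511  0.2142 0.0318] [ 0.5318 -0.0209  0.0495] [0.5536 0.0362 0.0591] [0.611  0.0438 0.0644]
```

Run:
```python
from h import *
c=dict(np.load('pics/w1.npz'));E=c['E'];D=c['depth']
for u,v in((378,144),(400,143),(420,143)):
    o,d=ray(c,[[u,v]],E); print(np.round(o+d[0]*D[v,u],4))
print(to([.502,.2295,.15],1.56))
```

```text
[0.5852 0.2107 0.0662]
[0.6055 0.2117 0.0666]
[0.6235 0.2117 0.0684]
{'x': 0.0899, 'y': -0.028, 'z': 0.1, 'wx': -0.0007, 'wy': 0.0007, 'wz': 0.0106}
```

Request:
{"api": "step_arm", "payload": {
  "rows": [
    {"x": 0.09,"y": -0.028,"z": 0.05,"wx": 0,"wy": 0,"wz": 0.01,"grip": 0.1},
    {"x": 0.09,"y": -0.028,"z": 0.1,"wx": 0,"wy": 0,"wz": 0.01,"grip": 0.1},
    {"x": 0.09,"y": -0.028,"z": 0.1,"wx": 0,"wy": 0,"wz": 0.01,"grip": 0.1},
    {"x": 0.09,"y": -0.028,"z": 0.1,"wx": 0,"wy": 0,"wz": 0.01,"grip": 0.1},
    {"x": 0.09,"y": -0.028,"z": 0.1,"wx": 0,"wy": 0,"wz": 0.01,"grip": 0.1},
    {"x": 0.09,"y": -0.028,"z": 0.1,"wx": 0,"wy": 0,"wz": 0.01,"grip": 0.1}
  ]
}}

```text
clock: 2.65
position: [0.5031, 0.2294, 0.1515]
tool_rot: [3.14, -0.001, 1.559]
ft_force: [0.1, -0.4, -0.1]
opening: 0.553
```

Run:
```python
from h import *
arm.camera('wrist')
s=arm.state(); print(np.round(s['dq'],3),s['position'],s['opening'])
c=grab('wrist','w2');E=wristE(c,s); np.savez('pics/w2.npz',E=E,frame=c['frame'],depth=c['depth'],K=c['K'],dist=c['dist'])
for t in(50,70,85): dark(c,E,(230,180,400,420),.076,t)
```

```text
[-0.009  0.005 -0.     0.004  0.001 -0.003 -0.004] [0.50292687 0.22960375 0.15128472] 0.5479360320172622
px [314.5 354. ] world [0.4995 0.1461] size mm [113.1 135. ] long axis deg from x 179.3
px [314.  245.5] world [0.5006 0.2339] size mm [45.8 12.3] long axis deg from x 89.3
px [314.5 353.5] world [0.4995 0.1465] size mm [113.9 135. ] long axis deg from x 179.3
px [303.9 238.6] world [0.5009 0.2385] size mm [56.9 35. ] long axis deg from x 85.4
px [321.5 182. ] world [0.5061 0.2769] size mm [2.5 9.6] long axis deg from x 179.4
px [314.5 353.5] world [0.4995 0.1465] size mm [113.9 135. ] long axis deg from x 179.3
px [304.1 237.6] world [0.501  0.2389] size mm [57.7 36. ] long axis deg from x 85.7
px [322.  182.5] world [0.5064 0.2766] size mm [ 3.2 10.2] long axis deg from x 179.4
```

View pics/w2.png

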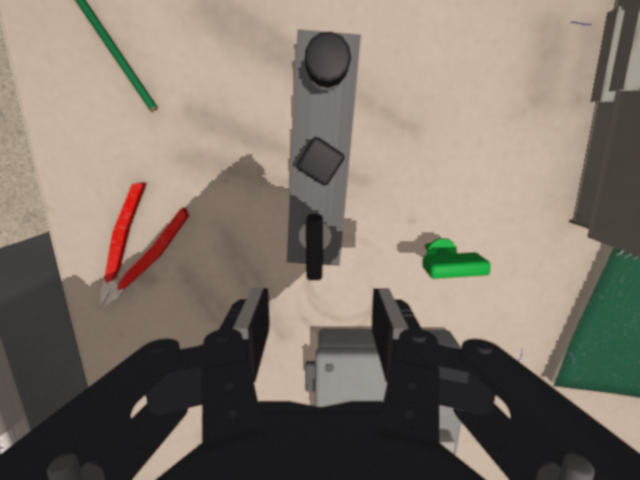

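Request:
{"api": "step_arm", "payload": {
  "rows": [
    {"x": 0.001,"y": -0.002,"z": 0.05,"wx": 0,"wy": 0,"wz": 0,"grip": 0.1},
    {"x": 0.001,"y": -0.002,"z": 0.085,"wx": 0,"wy": 0,"wz": 0,"grip": 0.1},
    {"x": 0.001,"y": -0.002,"z": 0.107,"wx": 0,"wy": 0,"wz": 0,"grip": 0.1},
    {"x": 0.001,"y": -0.002,"z": 0.107,"wx": 0,"wy": 0,"wz": 0,"grip": 0.1},
    {"x": 0.001,"y": -0.002,"z": 0.107,"wx": 0,"wy": 0,"wz": 0,"grip": -0.7},
    {"x": 0.001,"y": -0.002,"z": 0.107,"wx": 0,"wy": 0,"wz": 0,"grip": -1},
    {"x": 0.001,"y": -0.002,"z": 0.107,"wx": 0,"wy": 0,"wz": 0,"grip": -1},
    {"x": 0.001,"y": -0.002,"z": 0.107,"wx": 0,"wy": 0,"wz": 0,"grip": -1},
    {"x": 0.001,"y": -0.002,"z": 0.107,"wx": 0,"wy": 0,"wz": 0,"grip": -1},
    {"x": 0.001,"y": -0.002,"z": 0.107,"wx": 0,"wy": 0,"wz": 0,"grip": -1}
  ]
}}

```text
clock: 4.0
position: [0.5008, 0.2314, 0.0443]
tool_rot: [3.14, -0.001, 1.561]
ft_force: [-1.4, -1.4, 8.4]
opening: 0.128
```

Run:
```python
from h import *
s=arm.state(); print({k:np.round(s[k],3) for k in('position','tool_rot','ft_force','wrist_torque','opening')})
```

```text
{'position': array([0.501, 0.231, 0.044]), 'tool_rot': array([ 3.140e+00, -1.000e-03,  1.561e+00]), 'ft_force': array([-1.441, -1.444,  8.45 ]), 'wrist_torque': array([-0.174,  0.238, -0.02 ]), 'opening': np.float64(0.128)}
```

Request:
{"api": "step_arm", "payload": {
  "rows": [
    {"x": 0,"y": 0,"z": -0.03,"wx": 0,"wy": 0,"wz": 0,"grip": -1},
    {"x": 0,"y": 0,"z": -0.07,"wx": 0,"wy": 0,"wz": 0,"grip": -1},
    {"x": 0,"y": 0,"z": -0.105,"wx": 0,"wy": 0,"wz": 0,"grip": -1},
    {"x": -0.05,"y": 0.016,"z": -0.105,"wx": 0,"wy": 0,"wz": 0,"grip": -1},
    {"x": -0.1,"y": 0.033,"z": -0.105,"wx": 0,"wy": 0,"wz": 0,"grip": -1},
    {"x": -0.15,"y": 0.05,"z": -0.105,"wx": 0,"wy": 0,"wz": 0,"grip": -1},
    {"x": -0.19,"y": 0.064,"z": -0.105,"wx": 0,"wy": 0,"wz": 0,"grip": -1},
    {"x": -0.19,"y": 0.064,"z": -0.105,"wx": 0,"wy": 0,"wz": 0,"grip": -1},
    {"x": -0.19,"y": 0.064,"z": -0.105,"wx": 0,"wy": 0,"wz": 0,"grip": -1},
    {"x": -0.19,"y": 0.064,"z": -0.105,"wx": 0,"wy": 0,"wz": 0,"grip": -1}
  ]
}}

```text
clock: 5.25
position: [0.5622, 0.0417, 0.1485]
tool_rot: [3.141, -0.0, 1.562]
ft_force: [-0.9, 0.5, -0.5]
opening: 0.133
```

Run:
```python
from h import *
for i in range(2): arm.camera('wrist')
s=arm.state(); print({k:np.round(s[k],3) for k in('position','tool_rot','ft_force','wrist_torque','opening')})
c=grab('wrist','w3');E=wristE(c,s); np.savez('pics/w3.npz',E=E,frame=c['frame'],depth=c['depth'],K=c['K'],dist=c['dist'])
o=np.array([s['position']]); 
cv2.imwrite('pics/w3c.png',cv2.resize(cv2.cvtColor(c['frame'][160:360,210:430],cv2.COLOR_RGB2BGR),None,fx=3,fy=3,interpolation=cv2.INTER_CUBIC)[:600,:])
```

```text
{'position': array([0.562, 0.041, 0.148]), 'tool_rot': array([ 3.141, -0.   ,  1.562]), 'ft_force': array([ 0.185, -0.032, -2.006]), 'wrist_torque': array([-0.019,  0.053, -0.004]), 'opening': np.float64(0.129)}
```

View pics/w3c.png

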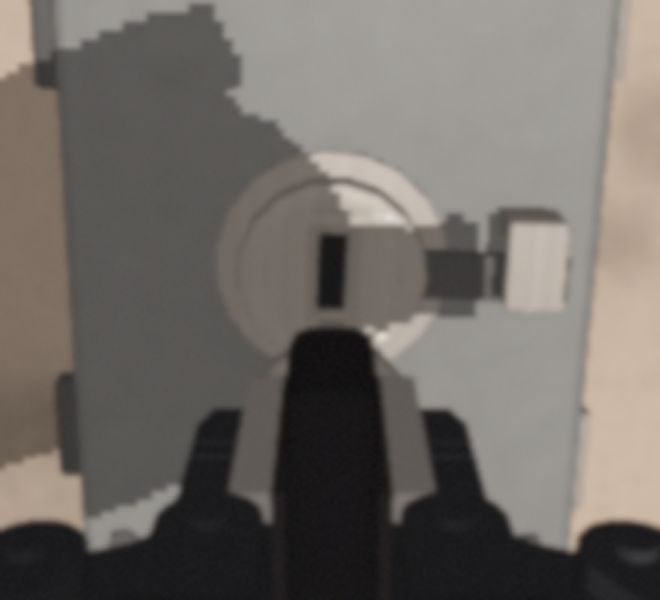

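Run:
```python
from h import *
c=dict(np.load('pics/w3.npz'));E=c['E']
for t in(35,50,65): dark(c,E,(308,232,334,266),.06,t)
f=c['frame']; g=cv2.cvtColor(f,cv2.COLOR_RGB2GRAY)
print(g[232:268:2,321]); print(g[250,306:338]); print(g[240,306:338],g[259,306:338]); 
print('grip col',g[262:300:1,320]); print('grip row 285',g[285,300:342])
# lock disc circle via ring edges, keeper
zt=.148+.032
for uv in([320.5,271.5],[307,285],[335,285]): print(onplane(c,[uv],zt,E).round(4))
D=c['depth'];print(D[274:300:5,320],D[250,310])
s=c
for v in(276,285,295):
    o,d=ray(c,[[320,v]],E); print((o+d[0]*D[v,320]).round(4))
# case edges: left and right at z=.05
for v in(180,200,300,320):
    r=g[v].astype(int); print(v,np.argsort(-abs(np.diff(r)))[:8])
```

```text
px [320. 250.] world [0.5639 0.0388] size mm [16.6  4.3] long axis deg from x 89.4
px [320.2 250. ] world [0.5641 0.0388] size mm [16.8  5.6] long axis deg from x 86.1
px [320.5 250. ] world [0.5643 0.0388] size mm [18.1  6.4] long axis deg from x 89.3
[109 107  97  57  23  24  24  23  24  24  23  23  25  25  26  55  99  98]
[107 108 107 109 109 107 103 100  94  80  54  32  25  23  23  24  23  29
  49  74  91  99  99 103 105 107 108 108 109 109 110 110]
[108 109 109 109 109 107 105 101  97  86  67  42  26  22  24  23  25  27
  37  61  83  95  99 101 103 107 108 108 108 108 109 110] [107 108 108 109 109 107 103 100  89  69  45  27  23  25  24  24  26  38
  64  86  97 100 101 103 106 107 108 108 109 109 110 111]
grip col [ 55  82  98 103  97  87  73  51  27  17  19  18  19  19  19  18  20  18
  20  18  16  19  18  18  18  19  18  18  20  20  22  21  24  23  23  23
  23  23]
grip row 285 [94 96 96 92 82 60 35 19 17 17 19 19 19 20 17 17 17 19 21 18 18 16 17 18
 19 19 17 18 17 18 18 19 17 20 33 55 77 89 94 95 94 93]
[[0.5643 0.0699 0.18  ]]
[[0.5595 0.0648 0.18  ]]
[[0.5694 0.0647 0.18  ]]
[0.13693848 0.13292627 0.12880081 0.1235194  0.1222171  0.12175044] 0.2426657
[0.5641 0.0622 0.1655]
[0.564  0.0621 0.1741]
[0.564  0.0606 0.1796]
180 [220 221 289 532 518 290 533 517]
200 [178 412 529 302 229 530 301 413]
300 [530 112 113 363 362 531 534 337]
320 [369 370 236 119 120 368 339 300]
```

Slot is at about (0.564, 0.038), turned about 0.07 rad clockwise from the tool. In the same picture the held key is at x 0.564, y 0.040. These errors are well inside the chamfer, so I'll descend in stages.

Request:
{"api": "step_arm", "payload": {
  "rows": [
    {"x": -0.002,"y": 0,"z": 0.02,"wx": 0,"wy": 0,"wz": 0.07,"grip": -1},
    {"x": -0.002,"y": 0,"z": 0.04,"wx": 0,"wy": 0,"wz": 0.07,"grip": -1},
    {"x": -0.002,"y": 0,"z": 0.05,"wx": 0,"wy": 0,"wz": 0.07,"grip": -1},
    {"x": -0.002,"y": 0,"z": 0.055,"wx": 0,"wy": 0,"wz": 0.07,"grip": -1},
    {"x": -0.002,"y": 0,"z": 0.059,"wx": 0,"wy": 0,"wz": 0.07,"grip": -1},
    {"x": -0.002,"y": 0,"z": 0.062,"wx": 0,"wy": 0,"wz": 0.07,"grip": -1},
    {"x": -0.002,"y": 0,"z": 0.062,"wx": 0,"wy": 0,"wz": 0.07,"grip": -1}
  ]
}}

```text
clock: 6.28
position: [0.5624, 0.0386, 0.0864]
tool_rot: [-3.142, -0.0, 1.491]
ft_force: [0.3, 0.2, 0.7]
opening: 0.133
```

Run:
```python
from h import *
s=arm.state(); print({k:np.round(s[k],4) for k in('position','tool_rot','ft_force','wrist_torque','opening')})
```

```text
{'position': array([0.5624, 0.0386, 0.0864]), 'tool_rot': array([-3.1416e+00, -1.0000e-04,  1.4908e+00]), 'ft_force': array([0.3461, 0.1608, 0.7471]), 'wrist_torque': array([-0.0137,  0.0224, -0.025 ]), 'opening': np.float64(0.1329)}
```

No force with the tip 10 mm into the slot, so I'll push it home.

Request:
{"api": "step_arm", "payload": {
  "rows": [
    {"x": 0,"y": 0,"z": 0.005,"wx": 0,"wy": 0,"wz": 0,"grip": -1},
    {"x": 0,"y": 0,"z": 0.009,"wx": 0,"wy": 0,"wz": 0,"grip": -1},
    {"x": 0,"y": 0,"z": 0.012,"wx": 0,"wy": 0,"wz": 0,"grip": -1},
    {"x": 0,"y": 0,"z": 0.013,"wx": 0,"wy": 0,"wz": 0,"grip": -1},
    {"x": 0,"y": 0,"z": 0.014,"wx": 0,"wy": 0,"wz": 0,"grip": -1},
    {"x": 0,"y": 0,"z": 0.014,"wx": 0,"wy": 0,"wz": 0,"grip": -1}
  ]
}}

```text
clock: 7.02
position: [0.5624, 0.0387, 0.0724]
tool_rot: [3.142, -0.0, 1.491]
ft_force: [-0.7, 0.4, -1.1]
opening: 0.131
```

Run:
```python
from h import *
s=arm.state(); print({k:np.round(s[k],4) for k in('position','tool_rot','ft_force','wrist_torque','opening')})
```

```text
{'position': array([0.5624, 0.0387, 0.0724]), 'tool_rot': array([ 3.1415e+00, -1.0000e-04,  1.4907e+00]), 'ft_force': array([-0.7237,  0.3638, -1.0906]), 'wrist_torque': array([ 0.0445,  0.0268, -0.0931]), 'opening': np.float64(0.1307)}
```

Request:
{"api": "step_arm", "payload": {
  "rows": [
    {"x": 0,"y": 0,"z": 0.001,"wx": 0,"wy": 0,"wz": 0,"grip": -1},
    {"x": 0,"y": 0,"z": 0.0015,"wx": 0,"wy": 0,"wz": 0,"grip": -1},
    {"x": 0,"y": 0,"z": 0.0015,"wx": 0,"wy": 0,"wz": 0,"grip": -1}
  ]
}}

```text
clock: 7.4
position: [0.5625, 0.0387, 0.0721]
tool_rot: [3.141, -0.0, 1.491]
ft_force: [-7.7, -0.7, 28.4]
opening: 0.13
```

Contact: 28 N axial, with TCP height equal to the collar resting on the lock. I'll ease off slightly and turn clockwise (+wz about the tool's downward z).

Request:
{"api": "step_arm", "payload": {
  "rows": [
    {"x": 0,"y": 0,"z": -0.0012,"wx": 0,"wy": 0,"wz": 0.0,"grip": -1},
    {"x": 0,"y": 0,"z": -0.0012,"wx": 0,"wy": 0,"wz": 0.12,"grip": -1},
    {"x": 0,"y": 0,"z": -0.0012,"wx": 0,"wy": 0,"wz": 0.24,"grip": -1},
    {"x": 0,"y": 0,"z": -0.0012,"wx": 0,"wy": 0,"wz": 0.36,"grip": -1},
    {"x": 0,"y": 0,"z": -0.0012,"wx": 0,"wy": 0,"wz": 0.36,"grip": -1}
  ]
}}

```text
clock: 8.02
position: [0.5628, 0.0386, 0.0723]
tool_rot: [3.141, -0.0, 1.131]
ft_force: [1.8, -0.8, 7.1]
opening: 0.126
```

Run:
```python
from h import *
s=arm.state(); print({k:np.round(s[k],4) for k in('position','tool_rot','ft_force','wrist_torque','opening','q')})
```

```text
{'position': array([0.5628, 0.0386, 0.0723]), 'tool_rot': array([ 3.1405e+00, -2.0000e-04,  1.1313e+00]), 'ft_force': array([ 1.8167, -0.8397,  7.0545]), 'wrist_torque': array([-0.2635, -0.2458, -0.0119]), 'opening': np.float64(0.1261), 'q': array([-0.0544,  0.9172, -0.1384,  1.6809,  0.2095,  0.557 , -0.7568])}
```

Request:
{"api": "step_arm", "payload": {
  "rows": [
    {"x": 0,"y": 0,"z": 0,"wx": 0,"wy": 0,"wz": 0.12,"grip": -1},
    {"x": 0,"y": 0,"z": 0,"wx": 0,"wy": 0,"wz": 0.24,"grip": -1},
    {"x": 0,"y": 0,"z": 0,"wx": 0,"wy": 0,"wz": 0.36,"grip": -1},
    {"x": 0,"y": 0,"z": 0,"wx": 0,"wy": 0,"wz": 0.48,"grip": -1},
    {"x": 0,"y": 0,"z": 0,"wx": 0,"wy": 0,"wz": 0.6,"grip": -1},
    {"x": 0,"y": 0,"z": 0,"wx": 0,"wy": 0,"wz": 0.66,"grip": -1},
    {"x": 0,"y": 0,"z": 0,"wx": 0,"wy": 0,"wz": 0.66,"grip": -1}
  ]
}}

```text
clock: 8.9
position: [0.5632, 0.0381, 0.0723]
tool_rot: [3.14, -0.001, 0.473]
ft_force: [2.8, -3.8, 4.8]
opening: 0.135
```

Run:
```python
from h import *
s=arm.state(); print({k:np.round(s[k],4) for k in('position','tool_rot','ft_force','wrist_torque','opening','q')})
```

```text
{'position': array([0.5632, 0.0381, 0.0723]), 'tool_rot': array([ 3.1402e+00, -1.4000e-03,  4.7260e-01]), 'ft_force': array([ 2.7551, -3.7801,  4.8202]), 'wrist_torque': array([-0.8781, -0.8492, -0.002 ]), 'opening': np.float64(0.1351), 'q': array([-0.1389,  0.9178,  0.0278,  1.6833, -0.0415,  0.5393, -1.1847])}
```

Request:
{"api": "step_arm", "payload": {
  "rows": [
    {"x": 0,"y": 0,"z": 0,"wx": 0,"wy": 0,"wz": 0.05,"grip": -1},
    {"x": 0,"y": 0,"z": 0,"wx": 0,"wy": 0,"wz": 0.1,"grip": -1},
    {"x": 0,"y": 0,"z": 0,"wx": 0,"wy": 0,"wz": 0.1,"grip": -1}
  ]
}}

```text
clock: 9.28
position: [0.5632, 0.0381, 0.0723]
tool_rot: [3.14, -0.002, 0.372]
ft_force: [3.9, -3.9, 5.4]
opening: 0.134
```

Run:
```python
from h import *
s=arm.state(); print({k:np.round(s[k],4) for k in('position','tool_rot','ft_force','wrist_torque','opening','q')})
```

```text
{'position': array([0.5632, 0.0381, 0.0723]), 'tool_rot': array([ 3.1403e+00, -1.6000e-03,  3.7240e-01]), 'ft_force': array([ 3.9133, -3.9492,  5.3727]), 'wrist_torque': array([-0.9669, -0.9594, -0.0053]), 'opening': np.float64(0.1339), 'q': array([-0.1516,  0.9189,  0.0529,  1.6837, -0.0803,  0.5393, -1.249 ])}
```

Run:
```python
from h import *
s=arm.state(); c=grab('wrist','w4'); f=cv2.cvtColor(c['frame'],cv2.COLOR_RGB2BGR)[140:400,170:520]
d=cv2.cvtColor(grab('scene')['frame'],cv2.COLOR_RGB2BGR)[170:300,230:405]
cv2.imwrite('pics/w4c.png',np.hstack([f,cv2.resize(d,(350,260),interpolation=2)]))
```

```text
(no output)
```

View pics/w4c.png

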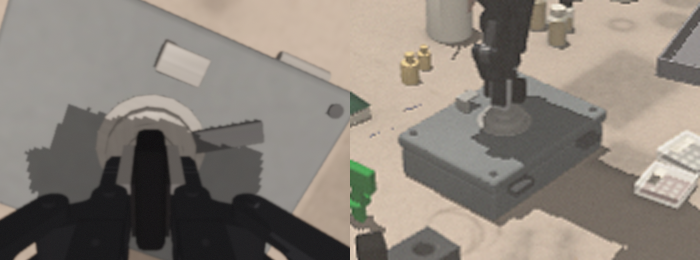

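The tongue has swung about 62° away from the keeper, so the latch is at or near its stop. I'll centre the blade and pull straight out.

Request:
{"api": "step_arm", "payload": {
  "rows": [
    {"x": 0,"y": 0,"z": 0,"wx": 0,"wy": 0,"wz": -0.06,"grip": -1},
    {"x": 0,"y": 0,"z": -0.015,"wx": 0,"wy": 0,"wz": -0.06,"grip": -1},
    {"x": 0,"y": 0,"z": -0.03,"wx": 0,"wy": 0,"wz": -0.06,"grip": -1},
    {"x": 0,"y": 0,"z": -0.05,"wx": 0,"wy": 0,"wz": -0.06,"grip": -1},
    {"x": 0,"y": 0,"z": -0.08,"wx": 0,"wy": 0,"wz": -0.06,"grip": -1},
    {"x": 0,"y": 0,"z": -0.08,"wx": 0,"wy": 0,"wz": -0.06,"grip": -1}
  ]
}}

```text
clock: 10.12
position: [0.563, 0.039, 0.1544]
tool_rot: [3.141, -0.003, 0.431]
ft_force: [0.4, 0.2, -1.1]
opening: 0.131
```

Run:
```python
from h import *
s=arm.state(); print({k:np.round(s[k],4) for k in('position','tool_rot','ft_force','opening')})
print(to([.485,-.317,.152]))
c=grab('wrist','w5'); f=cv2.cvtColor(c['frame'],cv2.COLOR_RGB2BGR)[140:440,120:520]
cv2.imwrite('pics/w5c.png',f)
```

```text
{'position': array([0.563 , 0.039 , 0.1544]), 'tool_rot': array([ 3.1411e+00, -3.1000e-03,  4.3130e-01]), 'ft_force': array([ 0.4179,  0.1774, -1.1293]), 'opening': np.float64(0.1313)}
{'x': -0.2197, 'y': 0.2908, 'z': 0.0019}
```

View pics/w5c.png

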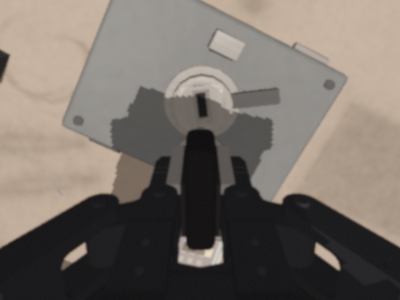

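The key is out and the lock stayed turned: the tongue at (255,97) in the crop is well clear of the keeper at (227,43). Next, the tray.

Request:
{"api": "step_arm", "payload": {
  "rows": [
    {"x": -0.04,"y": 0.05,"z": 0,"wx": 0,"wy": 0,"wz": 0,"grip": -1},
    {"x": -0.075,"y": 0.1,"z": 0,"wx": 0,"wy": 0,"wz": 0,"grip": -1},
    {"x": -0.11,"y": 0.145,"z": 0,"wx": 0,"wy": 0,"wz": 0,"grip": -1},
    {"x": -0.147,"y": 0.194,"z": 0,"wx": 0,"wy": 0,"wz": 0,"grip": -1},
    {"x": -0.184,"y": 0.242,"z": 0,"wx": 0,"wy": 0,"wz": 0,"grip": -1},
    {"x": -0.22,"y": 0.291,"z": 0,"wx": 0,"wy": 0,"wz": 0,"grip": -1},
    {"x": -0.22,"y": 0.291,"z": 0,"wx": 0,"wy": 0,"wz": 0,"grip": -1},
    {"x": -0.22,"y": 0.291,"z": 0.05,"wx": 0,"wy": 0,"wz": 0,"grip": -1},
    {"x": -0.22,"y": 0.291,"z": 0.08,"wx": 0,"wy": 0,"wz": 0,"grip": -1},
    {"x": -0.22,"y": 0.291,"z": 0.08,"wx": 0,"wy": 0,"wz": 0,"grip": -1},
    {"x": -0.22,"y": 0.291,"z": 0.08,"wx": 0,"wy": 0,"wz": 0,"grip": -1}
  ]
}}

```text
clock: 11.55
position: [0.4845, -0.3174, 0.073]
tool_rot: [3.141, -0.001, 0.431]
ft_force: [1.0, 0.3, -0.2]
opening: 0.131
```

Run:
```python
from h import *
s=arm.state(); print({k:np.round(s[k],4) for k in('position','tool_rot','ft_force','opening')})
c=grab('wrist','w6'); t=grab('top')['frame'][200:330,380:540]
f=np.hstack([cv2.resize(c['frame'],(480,360)),cv2.resize(t,(320,260))[:, :]] if 0 else [cv2.resize(c['frame'],(480,360)),cv2.copyMakeBorder(cv2.resize(t,(320,260)),0,100,0,0,0)])
cv2.imwrite('pics/w6c.png',f[:,:,::-1])
```

```text
{'position': array([ 0.4845, -0.3174,  0.073 ]), 'tool_rot': array([ 3.1411e+00, -6.0000e-04,  4.3120e-01]), 'ft_force': array([ 0.9827,  0.3134, -0.2215]), 'opening': np.float64(0.1308)}
```

View pics/w6c.png

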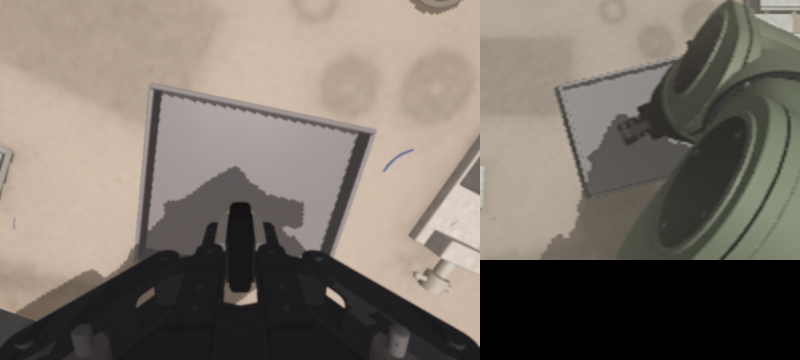

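The key is over the middle of the tray. I'll lower it and let go.

Request:
{"api": "step_arm", "payload": {
  "rows": [
    {"x": 0,"y": 0,"z": 0.02,"wx": 0,"wy": 0,"wz": 0,"grip": -1},
    {"x": 0,"y": 0,"z": 0.03,"wx": 0,"wy": 0,"wz": 0,"grip": -1},
    {"x": 0,"y": 0,"z": 0.03,"wx": 0,"wy": 0,"wz": 0,"grip": -1},
    {"x": 0,"y": 0,"z": 0.03,"wx": 0,"wy": 0,"wz": 0,"grip": 0.3},
    {"x": 0,"y": 0,"z": 0.03,"wx": 0,"wy": 0,"wz": 0,"grip": 0.6},
    {"x": 0,"y": 0,"z": 0.03,"wx": 0,"wy": 0,"wz": 0,"grip": 0.6},
    {"x": 0,"y": 0,"z": 0.0,"wx": 0,"wy": 0,"wz": 0,"grip": 0.6},
    {"x": 0,"y": 0,"z": -0.05,"wx": 0,"wy": 0,"wz": 0,"grip": 0.6},
    {"x": 0,"y": 0,"z": -0.1,"wx": 0,"wy": 0,"wz": 0,"grip": 0.6},
    {"x": 0,"y": 0,"z": -0.12,"wx": 0,"wy": 0,"wz": 0,"grip": 0.6},
    {"x": 0,"y": 0,"z": -0.12,"wx": 0,"wy": 0,"wz": 0,"grip": 0.6},
    {"x": 0,"y": 0,"z": -0.12,"wx": 0,"wy": 0,"wz": 0,"grip": 0.6}
  ]
}}

```text
clock: 13.15
position: [0.4837, -0.3175, 0.1912]
tool_rot: [-3.141, 0.001, 0.431]
ft_force: [0.7, 1.0, -0.7]
opening: 0.8
```

Run:
```python
from h import *
s=arm.state(); print({k:np.round(s[k],4) for k in('position','ft_force','opening')})
c=grab('wrist','w7'); t=grab('scene')['frame']
f=np.hstack([cv2.resize(c['frame'],(400,300)),cv2.resize(t,(400,300))])
g=np.hstack([cv2.resize(t[170:300,230:390],(400,300)),cv2.resize(t[260:350,190:300],(400,300))])
cv2.imwrite('pics/w7c.png',np.vstack([f,g])[:,:,::-1])
```

```text
{'position': array([ 0.4837, -0.3175,  0.1912]), 'ft_force': array([ 0.6881,  0.9702, -0.7042]), 'opening': np.float64(0.8004)}
```

View pics/w7c.png

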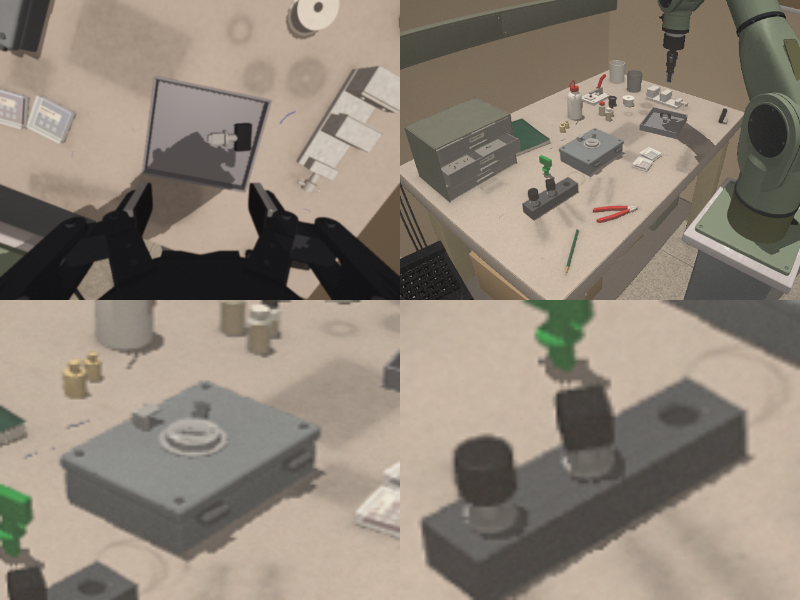

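The key is lying in the tray, the tongue is clear of the keeper, both other keys are standing, and the gripper touches nothing.

```bash
python3 -c "
from h import *
for i in range(6): arm.camera('wrist')
print(arm.sign_off())"
```

```text
the job is handed in; nothing more can be done
None
```

I put the bar key fully home in the lock, turned it clockwise, pulled it out and left it lying in the grey tray. The job was handed in at about 13.5 s on the robot's clock; the hand-in gives no verdict.

- **Key home:** the collar met the lock's top with 28 N of contact force, at the height expected for a fully seated key.
- **Lock turned:** I turned the tool 1.12 rad. The pictures show the latch tongue about 62° round from the keeper, and still there after the key came out. The wrist torque never showed the stop, so the final angle is judged from the pictures.
- **Last pictures:** the key is in the tray, the round and square keys stand upright in the stand, and the gripper is 19 cm above the bench, touching nothing. I judged the two other keys by eye and did not measure their positions again.
- **Disagreements:** the wrist camera placed things about 1–2 mm off in x from the arm's own reading, and my first rough top-view estimate of the key was about 8 mm off in y. Neither affected the grasp or the fit.

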